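# Clamp a board in the sanding jig and sand its face in one stroke

## Task

Swing the sanding jig's red lever right over so that its cam clamps the beech board tight against the dark fence. Then, holding the red sanding block from the bench (not those in the tray) crosswise so that it covers the board's full width, sand the whole top face in one unbroken stroke with light, steady pressure, from the board's open end to the end with the stop. Set the block down on its cork sole on the bare bench top, leaving the board clamped and the things lying about undisturbed.

Things in the scene. Friction and masses are not known exactly. Their poses are not given: they have to be found in the camera images.
- jig: sanding jig bolted to the bench, right of the middle: plywood base 172 x 256 x 18 mm with two dark strips on top, 11 mm high: fence along its far side (+x, inner face at x = 36 mm) and end stop across its left end (+y, inner face at y = 102.5 mm); right end (-y) open. Origin on the bench under the middle of the clamped board; x across to the fence, y along it to the stop, z up
- cam (a joint): angle of the cam and its lever, rad. 0: open, lever pointing to the jig's -x (to the robot). Grows anticlockwise seen from above until, at 1.57, the lever points to the jig's -y, alongside the board (limit 1.65). It meets the seated board at about 1.2, then binds more and more (up to about 15 N at the handle); past 1.35 it is clamped and stays by friction
- cam_pivot (a point): point on the cam's upright pivot axis, level with the lever's middle, 26 mm above the bench, 8 mm above the jig's base, at jig x = -66.4, y = 0 mm. The cam is a wooden disc of 25 mm radius, 13 mm high, 6 mm off centre, that pushes on the middle of the board's near edge
- lever_end (a point): point on the lever's middle line, 90 mm from the pivot axis, 26 mm above the bench. The lever is a level bar: steel rod of 10 mm diameter, then from 46 to 102 mm from the pivot a red handle of 14 to 16 mm diameter. Its underside is 18 mm above the bench: it just clears the base
- board: beech board, 72 (x) x 205 (y) x 17 (z) mm, lying flat on the jig's base, at first a few mm off fence and stop. Origin at the centre of its underside; y along its length to the end stop, x across to the fence, z up. Its top face stands 6 mm above fence and stop and about 1 mm above the lever's handle
- sanding_block: red sanding block with flat, firm cork sole, 46 (x) x 110 (y) x 40 (z) mm, dip in its top, 0.13 to 0.21 kg, on its sole on the bench left of the middle. Origin at the centre of the sole, y along its length. Grip it across the 46 mm, at mid length. Its edge is flush with a board end when its centre is 79.5 mm from the board's middle; it may overhang the ends and run over fence and stop
- screw_tin: open tin with screws, 67 mm across, 32 mm high, on the bench left of the middle; origin at the centre of its underside. Not to be disturbed.
- try_square: try square with wooden stock, 196 x 115 x 18 mm, lying at the back, left of the middle; origin at the middle of its outline. Not to be disturbed.
- dust_brush: flat brush with wooden handle, 160 x 44 x 14 mm, lying in front of the wooden box; origin at the middle of its outline. Not to be disturbed.
- pencil: red pencil, 177 x 12 x 8 mm, lying at the left; origin at its middle. Not to be disturbed.

How it is judged:
By the outcome, as a careful person would: the job done as asked, in the order asked, and still so for the second after the job is handed in, with the robot touching nothing.
It also fails if it takes over 72 s, if anything falls off the work surface, if the arm or the gripper's body presses on something with over 40 N, if the wrist force passes 120 N, or if a joint passes its speed limit or range.

## Robot

A 6-joint arm with a two-finger parallel gripper is mounted at the origin on a cart in front of the work surface, level with it; the furniture and walls round the work are solid. World frame = base frame: x ahead of the robot, y to its left, z up, the work surface at z = 0. Lengths are in m, angles in rad, forces in N, time in s.
With the tool pointing down it reaches from about 0.3 to 0.775 m from the base axis. Payload 14.6 kg.
Tool frame: the origin (TCP) lies on the front face of the gripper's body, between the roots of the fingers; the fingertips stand 73 mm ahead of it and the grasp point (between the pads) lies 54 mm ahead of it; z points along the fingers, y is the line along which they close (so a half turn about z gives the same grasp; the last joint's range is limited). The gripper opens to 85 mm and grips with 20 to 120 N. Pads are 22 mm wide; open, the fingers measure 114 mm over their backs; the gripper's body (76 mm by 85 mm) begins 54 mm behind the grasp point. The pads swing forward as they close: fully open they stand 13 mm farther back than shut.
Start: joints at [-1.218, 0.3, 1.521, -0, 1.321, -0.067], TCP at [0.224, -0.502, 0.304] pointing down, gripper open.
Joint ranges: [-3.03, 3.03], [-0.79, 2.21], [0.23, 2.52], [-1.04, 4.18], [0, 3.07], [-2.55, 2.55]. Speed limits (rad/s): [2.22, 2.22, 2.57, 3.14, 3.14, 3.14].

## Interface

Orientations are given as a unit quaternion [x, y, z, w].
In Python, from cell import arm, imaging, ticket gives the robot as it stands (arm), with the cameras (imaging) and the job (ticket).
- The arm moves only by the shell command python3 nudge.py 'ROWS' [OPENING]. ROWS is a JSON object whose key "segments" holds a list of rows, 1 to 5 of them, each of 6 numbers: dx, dy, dz in normalised numbers (1 is 0.3 m), then a rotation vector rx, ry, rz in a scale on which 1.0 is 60 degrees; each row is the pose to reach, as a shift and turn from the pose commanded when the command began, along the tool's axes at that moment; what a row does not reach only later rows make up. A row lasts 1/8 s, in which the tool goes at most 0.0625 m and 0.188 rad, less where a joint would pass 70% of its speed; a pose out of reach is approached as far as the arm can. OPENING is the finger opening in m, set as the command begins (- or left out keeps the last). The fingers move at their own pace and stop on an object; the grip force is fixed at half the most. Time passes only in rows, so rows that do not move let the fingers close. It prints the time, the measured TCP pose, the force, the opening and the grip force at its end. A shift or turn number past 1, either way, is cut back to 1. Input that does not fit is refused with a message, and nothing moves.
- arm.observe(): the state, without advancing time (a new reading comes with each control period).
- imaging.capture(name): name is "scene" or "top" or "wrist"; returns a dict with "pixels" (400x640x3 uint8, red, green, blue), "camera_matrix" (3x3 intrinsics, pixels), "k1" (the pictures are not rectified: a ray, as slopes to the right and down, at radius r is drawn at 1 + k1 r^2 times it, then the intrinsics apply), "rvec" (rotation vector, rad) and "tvec" (3), from world to camera coordinates, as OpenCV has them; the wrist camera has in their place "tool_from_camera" (4x4, takes a point from camera to tool coordinates, whose origin is the TCP and whose axes are the flange's). Camera axes: x right, y down, z forward; pixel columns grow to the right and rows downward; lengths in m; the calibration is good to about 2 mm. A picture is of the moment at which its call begins: read the wrist's pose just before it. There is no depth.
- ticket.close_job(): hands the job in; it is judged then, once.
The state is a dict: "time_s": time; "qpos": joint angles; "joint_velocities": joint speeds; "joint_efforts": joint torques, N m; "position": TCP position; "eef_rot": TCP orientation; "force": force on the tool from outside, world axes, zero at the start; "moment": the same for the moment, N m; "opening": finger opening in m; "gripper_force": force on a finger pad.
Only numpy, scipy, OpenCV 4.12 (cv2) and the standard library are available. Lean on these libraries where they do the work, as an engineer would, in place of code of your own. Each camera call takes 0.05 s, during which the arm holds its last target. There are 200 camera calls.

## Working session

There is one attempt and no reset: what is moved stays moved. The work goes in short steps, Python scripts to look and compute and a shell command to move; the robot and the scene stay as the last step left them, time stands still between calls to the robot, and variables do not carry over. Pictures are saved under pics/ and viewed, at most 10 in all, crops included, and the job is handed in when it is done.

```bash
ls; mkdir -p pics
cat > h.py <<'E'
import numpy as np, cv2
from cell import arm, imaging, ticket
from scipy.spatial.transform import Rotation as R
def cap(n):
    s=arm.observe(); c=imaging.capture(n); c['s']=s
    return c
def save(c,f): cv2.imwrite('pics/'+f,cv2.cvtColor(c['pixels'],cv2.COLOR_RGB2BGR))
def rays(c,uv):
    K=np.array(c['camera_matrix']);uv=np.array(uv,float).reshape(-1,2)
    d=np.zeros(5);d[0]=c['k1']
    p=cv2.undistortPoints(uv.reshape(-1,1,2),K,d).reshape(-1,2)
    v=np.c_[p,np.ones(len(p))]
    if 'rvec' in c:
        M=R.from_rotvec(np.ravel(c['rvec'])).as_matrix(); return -M.T@np.ravel(c['tvec']), v@M
    T=np.array(c['tool_from_camera']);Rt=R.from_quat(c['s']['eef_rot']).as_matrix()
    return Rt@T[:3,3]+np.array(c['s']['position']), v@(Rt@T[:3,:3]).T
def onplane(c,uv,z):
    o,d=rays(c,uv); return o+d*((z-o[2])/d[:,2])[:,None]
E
python3 - <<'E'
from h import *
for n in ('scene','top'):
    c=cap(n); save(c,n+'0.png'); print(n,rays(c,[[320,200]]),c['k1'])
print(arm.observe())
E
```

```text
cell.py
nudge.py
pics
scene (array([-0.06811327,  0.74049802,  0.93056682]), array([[ 0.47399209, -0.563069  , -0.67719986]])) -0.07536622143440314
top (array([0.41225236, 0.05411685, 1.17961059]), array([[ 0.11115707,  0.00651712, -0.99379337]])) -0.0839342368105083
{'time_s': 0.1, 'qpos': array([-1.21762183e+00,  3.00364645e-01,  1.52157967e+00, -2.08716400e-05,
        1.32071208e+00, -6.65696320e-02]), 'joint_velocities': array([ 0.00064827, -0.00282118, -0.00114477, -0.00151387,  0.00022612,
        0.00020657]), 'joint_efforts': array([ 4.26060607e-03, -5.44368088e+01, -3.62368155e+01,  3.03240927e-05,
        3.02011998e-03, -2.68955648e-05]), 'position': array([ 0.22409371, -0.50210176,  0.30338027]), 'eef_rot': array([ 9.78056899e-01,  2.08337274e-01, -8.59639177e-05, -5.24974922e-04]), 'force': array([-0.01749083, -0.02249761,  0.06267247]), 'moment': array([-0.00603638,  0.06994781,  0.00595221]), 'gripper_force': 0.0, 'opening': 0.08529456959954913}
```

View pics/top0.png

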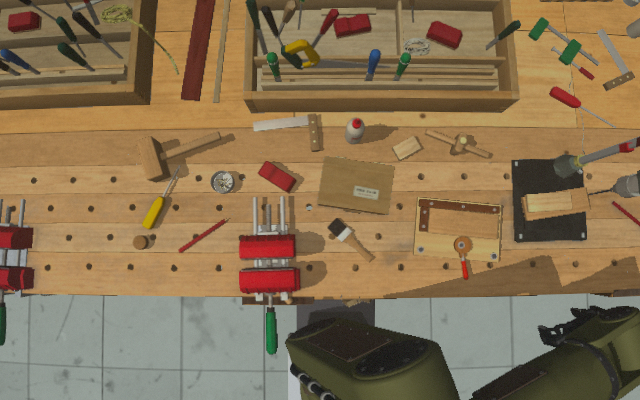

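View pics/scene0.png

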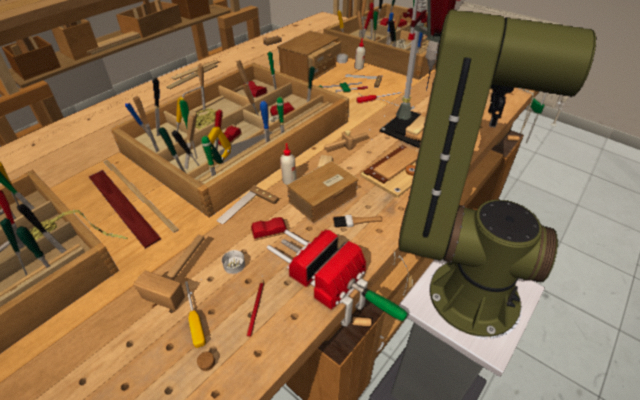

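The top view shows the jig at about (457,230) with its red lever at (464,262) pointing to the robot. The sanding block is at (277,177), between the tin (222,182) and the wooden box (356,185), and the vise is at (268,262).

Run:
```python
from h import *
c=cap('top'); im=cv2.cvtColor(c['pixels'],cv2.COLOR_RGB2BGR)
a=cv2.resize(im[185:285,400:520],None,fx=5,fy=5,interpolation=cv2.INTER_CUBIC)
cv2.imwrite('pics/jig.png',a)
hsv=cv2.cvtColor(im,cv2.COLOR_BGR2HSV)
red=((hsv[...,0]<8)|(hsv[...,0]>172))&(hsv[...,1]>150)&(hsv[...,2]>70)
n,l,st,ce=cv2.connectedComponentsWithStats(red.astype(np.uint8))
for i in range(1,n):
    if st[i,4]>25 and 120<ce[i][1]<300:
        pts=np.argwhere(l==i)[:,::-1].astype(np.float32)
        r=cv2.minAreaRect(pts); bx=cv2.boxPoints(r)
        print(st[i],ce[i].round(1),r); print(onplane(c,bx,0.035).round(4).tolist(),onplane(c,[ce[i]],.035).round(4))
```

```text
[353 118   8  10  63] [356.5 122.9] ((356.5, 122.5), (9.0, 7.0), 90.0)
[[0.7858, -0.0387, 0.035], [0.7857, -0.0596, 0.035], [0.7579, -0.059, 0.035], [0.758, -0.0381, 0.035]] [[ 0.7705 -0.0488  0.035 ]]
[619 143  15  10  88] [625.1 147.7] ((626.162109375, 147.47299194335938), (9.206343650817871, 13.31631851196289), 80.53767395019531)
[[0.7084, -0.871, 0.035], [0.7161, -0.9184, 0.035], [0.687, -0.9202, 0.035], [0.6795, -0.8729, 0.035]] [[ 0.697  -0.8915  0.035 ]]
[258 161  38  31 550] [276.4 175.9] ((276.7274475097656, 176.14622497558594), (35.990421295166016, 15.802138328552246), 32.735225677490234)
[[0.6214, 0.2451, 0.035], [0.6609, 0.2203, 0.035], [0.602, 0.131, 0.035], [0.563, 0.1559, 0.035]] [[0.6123 0.1888 0.035 ]]
[613 202  27  24 106] [626.5 213.1] ((626.3902587890625, 213.01219177246094), (34.67057800292969, 3.279649019241333), 38.65980911254883)
[[0.5225, -0.8274, 0.035], [0.5303, -0.8351, 0.035], [0.4627, -0.9227, 0.035], [0.455, -0.9148, 0.035]] [[ 0.4924 -0.8748  0.035 ]]
[179 220  46  33 185] [200.8 236. ] ((201.4666748046875, 235.45140075683594), (3.6288070678710938, 54.
[... 917 characters left out ...]
 4.7 279.5] ((8.0, 279.0), (16.0, 20.0), 0.0)
[[0.2756, 1.0383, 0.035], [0.3362, 1.0413, 0.035], [0.3373, 0.9854, 0.035], [0.2772, 0.9826, 0.035]] [[0.3049 1.0231 0.035 ]]
[ 20 269   5  20  69] [ 21.6 278.7] ((21.618968963623047, 278.4775695800781), (3.8756535053253174, 19.084657669067383), 3.3664605617523193)
[[0.2808, 0.972, 0.035], [0.3381, 0.9708, 0.035], [0.3376, 0.9576, 0.035], [0.2805, 0.9588, 0.035]] [[0.3087 0.9647 0.035 ]]
[ 239  269   61   25 1279] [269.2 280.9] ((269.1609802246094, 281.34588623046875), (22.83619499206543, 60.47705078125), 87.87889862060547)
[[0.3371, 0.2968, 0.035], [0.3428, 0.1232, 0.035], [0.2783, 0.121, 0.035], [0.2724, 0.2939, 0.035]] [[0.3091 0.2085 0.035 ]]
```

View pics/jig.png

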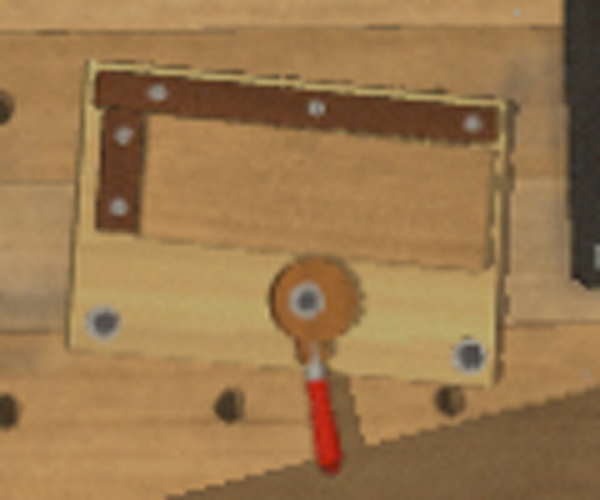

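The crop shows the jig turned clockwise by about 5°, with the board slightly off fence and stop. The base corners are at crop px (92,62), (508,100), (495,385) and (70,348), the pivot at (307,300) and the lever tip at (331,470). I'll work out a coarse pose, then take a wrist view.

Run:
```python
from h import *
c=cap('top')
f=lambda p:np.array(p,float)/5+[399.6,184.6]
B=onplane(c,f([(92,62),(508,100),(495,385),(70,348)]),.018);print(B.round(4))
print(np.linalg.norm(B-np.roll(B,1,0),axis=1))
print('piv',onplane(c,f([(307,300)]),.033),'tip',onplane(c,f([(331,468)]),.026))
w=cap('wrist');save(w,'w0.png');print(np.array(w['tool_from_camera']).round(3),w['camera_matrix'])
s=w['s'];M=R.from_quat(s['eef_rot']).as_matrix();print(M.round(3))
print('to jig look', M.T@(np.array([.36,-.33,.30])-s['position']))
```

```text
[[ 0.5488 -0.2287  0.018 ]
 [ 0.5239 -0.4806  0.018 ]
 [ 0.355  -0.4639  0.018 ]
 [ 0.3807 -0.2104  0.018 ]]
[0.16904499 0.2530627  0.16975241 0.25481414]
piv [[ 0.40682759 -0.34693844  0.033     ]] tip [[ 0.30934182 -0.3600079   0.026     ]]
[[-0.001 -0.959 -0.284  0.073]
 [ 1.    -0.001  0.    -0.   ]
 [-0.    -0.284  0.959 -0.069]
 [ 0.     0.     0.     1.   ]] [[295.26267175   0.         318.36004264]
 [  0.         295.26267175 198.05851012]
 [  0.           0.           1.        ]]
[[ 0.913  0.408 -0.   ]
 [ 0.408 -0.913  0.001]
 [ 0.    -0.001 -1.   ]]
to jig look [ 0.19424942 -0.10184103  0.00361272]
```

The rows are not in the units I measure in: shifts go in shares of 0.3 m and turns go in shares of 60 degrees. I convert before sending: 0.284 m / 0.3 = 0.9467, 0.236 m / 0.3 = 0.7867, 0.518 rad / 1.0472 = 0.4947.

```bash
python3 nudge.py '{"segments":[[0.2,-0.04,0,0,0,0.1241],[0.4,-0.08,0,0,0,0.2483],[0.6,-0.12,0,0,0,0.3724],[0.7867,-0.1567,0,0,0,0.4947],[0.9467,-0.1867,0,0,0,0.4947]]}' 0
python3 nudge.py '{"segments":[[0,0,0,0,0,0],[0,0,0,0,0,0],[0,0,0,0,0,0],[0,0,0,0,0,0]]}'
python3 - <<'E'
from h import *
w=cap('wrist');save(w,'w1.png');s=w['s'];print(s['position'],R.from_quat(s['eef_rot']).as_matrix().round(3),s['force'],s['time_s'],s['qpos'],s['opening'])
E
```

```text
time_s: 0.88
position: [0.4622, -0.3338, 0.3039]
eef_rot: [0.999, -0.05, 0.0, -0.0]
force: [-0.5, -0.9, -0.3]
opening: 0.0002
gripper_force: 0.0
time_s: 1.38
position: [0.4601, -0.336, 0.304]
eef_rot: [0.999, -0.05, 0.0, 0.0]
force: [-0.4, -0.5, -0.5]
opening: 0.0002
gripper_force: 0.0
[ 0.46006561 -0.33599385  0.30400956] [[ 0.995 -0.099  0.   ]
 [-0.099 -0.995 -0.   ]
 [ 0.     0.    -1.   ]] [-0.3782596  -0.53568765 -0.47976174] 1.375 [-6.95066107e-01  3.43720830e-01  1.46302651e+00 -2.63749732e-05
  1.33469312e+00  9.75267219e-01] 0.00024887165287905546
```

View pics/w1.png

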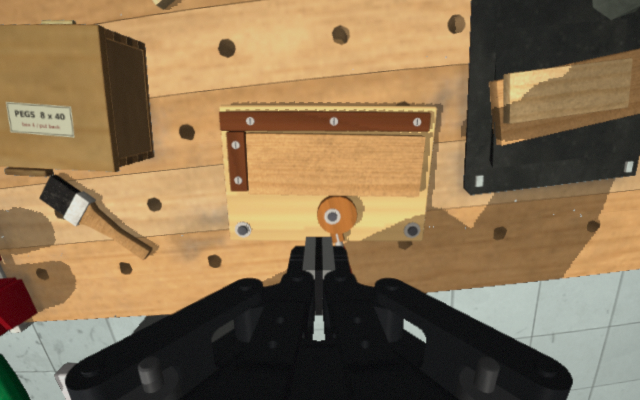

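The wrist view shows the jig squarely: dark fence and stop (220–430, 112–190), board between them, and cam screw at about (333,216). The fingers hide the lever.

Run:
```python
from h import *
c=cap('wrist');im=cv2.cvtColor(c['pixels'],cv2.COLOR_RGB2BGR);h=cv2.cvtColor(im,cv2.COLOR_BGR2HSV).astype(int)
m=((h[...,2]<135)&(h[...,1]>110)&((h[...,0]<15)|(h[...,0]>170))).astype(np.uint8)
roi=np.zeros_like(m);roi[98:198,212:440]=1;m=cv2.morphologyEx(m*roi,cv2.MORPH_CLOSE,np.ones((7,7)))
n,l,st,ce=cv2.connectedComponentsWithStats(m);i=1+st[1:,4].argmax();print(st[i])
m=(l==i)
# fence inner edge: lower boundary for columns 255..415 ; stop inner edge: right boundary rows 140..185
lo=np.array([(u,np.where(m[:160,u])[0].max()+.5) for u in range(255,420,4)])
up=np.array([(u,np.where(m[:160,u])[0].min()-.5) for u in range(235,420,4)])
rt=np.array([(np.where(m[v])[0].max()+.5,v) for v in range(142,186,2)])
for n_,p in (('fence in',lo),('fence out',up),('stop in',rt)):
    P=onplane(c,p,.029);d=P[-1]-P[0];k=np.polyfit(P[:,1],P[:,0],1) if n_!='stop in' else np.polyfit(P[:,0],P[:,1],1)
    print(n_,k,P.mean(0).round(4),np.std(P[:,0]-np.polyval(k,P[:,1])) if n_!='stop in' else '')
print('pivot',onplane(c,[(333,216)],.033))
B=onplane(c,[(221,107),(437,109),(423,240),(228,238)],.018);print(B.round(4))
```

```text
[ 220  111  211   80 5042]
fence in [0.10473616 0.54709921] [ 0.5092 -0.3617  0.029 ] 0.0002897459918092529
fence out [0.10268456 0.56769745] [ 0.5315 -0.3522  0.029 ] 0.00036071147652681236
stop in [-0.11976931 -0.19485383] [ 0.4827 -0.2527  0.029 ] 
pivot [[ 0.40820486 -0.34806632  0.033     ]]
[[ 0.5491 -0.2309  0.018 ]
 [ 0.5221 -0.4802  0.018 ]
 [ 0.3572 -0.4636  0.018 ]
 [ 0.3858 -0.2087  0.018 ]]
```

Converted, 0.195 m / 0.3 = 0.65, -0.1363 m / 0.3 = -0.4543, 0.0045 rad / 1.0472 = 0.0043.

```bash
python3 nudge.py '{"segments":[[-0.2,0,0,0,0,0.0043],[-0.4,-0.0067,0.1,0,0,0.0043],[-0.4543,-0.009,0.3,0,0,0.0043],[-0.4543,-0.009,0.5,0,0,0.0043],[-0.4543,-0.009,0.65,0,0,0.0043]]}'
python3 nudge.py '{"segments":[[0,0,0.0433,0,0,0],[0,0,0.0433,0,0,0],[0,0,0.0433,0,0,0]]}'
python3 - <<'E'
from h import *
w=cap('wrist');save(w,'w2.png')
E
```

```text
time_s: 2.1
position: [0.3245, -0.3191, 0.1071]
eef_rot: [0.999, -0.052, -0.0, -0.0]
force: [0.5, -1.2, 0.4]
opening: -0.0001
gripper_force: 0.0
time_s: 2.48
position: [0.3259, -0.3199, 0.0976]
eef_rot: [0.999, -0.051, 0.001, 0.001]
force: [0.4, -0.2, -0.0]
opening: 0.0002
gripper_force: 0.0
```

View pics/w2.png

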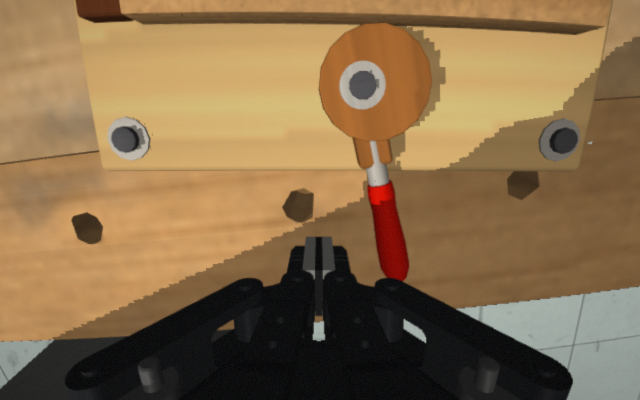

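The lever (red, 370–408, 185–280) is just to the right of the closed fingertips (318,245), as planned. Now I push it round.

Converted, 0.0683 m / 0.3 = 0.2277, 0.057 m / 0.3 = 0.19.

```bash
python3 nudge.py '{"segments":[[0,0.0533,0,0,0,0],[0.0033,0.1,0,0,0,0],[0.01,0.15,0,0,0,0],[0.0267,0.19,0,0,0,0],[0.0487,0.2277,0,0,0,0]]}'
python3 nudge.py '{"segments":[[0.03,0.0333,0,0,0,0],[0.0647,0.0653,0,0,0,0],[0.09,0.082,0,0,0,0],[0.12,0.0963,0,0,0,0],[0.14,0.1033,0,0,0,0]]}'
python3 nudge.py '{"segments":[[0.01,0.0033,0,0,0,0],[0.02,0.0067,0,0,0,0],[0.02,0.0067,0,0,0,0],[0.02,0.0067,0,0,0,0]]}'
python3 - <<'E'
from h import *
w=cap('wrist');save(w,'w3.png');print(w['s']['moment'])
E
```

```text
time_s: 3.15
position: [0.333, -0.3896, 0.0957]
eef_rot: [0.999, -0.051, -0.0, -0.0]
force: [0.4, 2.6, 0.2]
opening: 0.0
gripper_force: 0.8
time_s: 3.78
position: [0.3713, -0.4233, 0.0952]
eef_rot: [0.999, -0.051, -0.001, -0.001]
force: [-6.7, 8.8, 2.0]
opening: -0.0002
gripper_force: 4.3
time_s: 4.28
position: [0.3771, -0.4262, 0.0954]
eef_rot: [0.999, -0.051, -0.001, -0.001]
force: [-3.8, 2.1, -1.3]
opening: 0.0002
gripper_force: 1.9
[0.49121611 0.55237332 0.02492726]
```

View pics/w3.png

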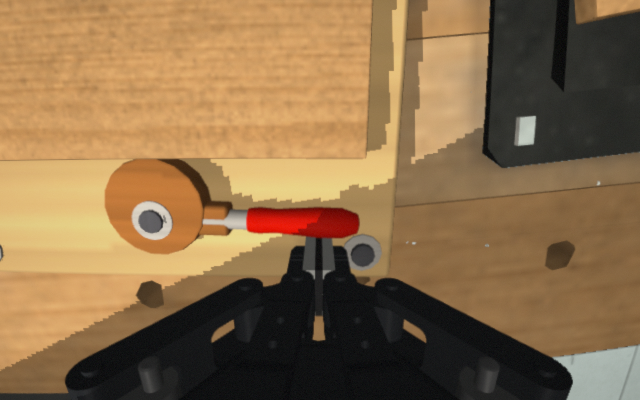

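The lever (red, 248–358, at row about 222) now lies level with the pivot (152,219) and alongside the board, so the cam is at roughly 1.55 and clamped. I'll withdraw, rise and move over to the block.

Converted, -0.205 m / 0.3 = -0.6833, -0.17 m / 0.3 = -0.5667.

```bash
python3 nudge.py '{"segments":[[-0.0333,0,-0.0167,0,0,0],[-0.0333,0,-0.1667,0,0,0],[-0.0333,0,-0.3667,0,0,0],[-0.0333,-0.0667,-0.5667,0,0,0],[-0.0333,-0.1667,-0.6833,0,0,0]]}'
python3 nudge.py '{"segments":[[0.0533,-0.2,0,0,0,0],[0.1067,-0.4,0,0,0,0],[0.16,-0.6,0,0,0,0],[0.2133,-0.8,0,0,0,0],[0.2667,-1,0,0,0,0]]}' 0.085
python3 nudge.py '{"segments":[[0.0533,-0.2,0,0,0,0],[0.1067,-0.4,0,0,0,0],[0.16,-0.6,0,0,0,0],[0.2133,-0.8,0,0,0,0],[0.3333,-0.9667,0,0,0,-0.1432]]}'
python3 nudge.py '{"segments":[[0,0,0.0667,0,0,-0.1719],[0,0,0.1667,0,0,-0.3438],[0,0,0.1667,0,0,-0.5157],[0,0,0.1667,0,0,-0.6875],[0,0,0.1667,0,0,-0.8594]]}'
python3 nudge.py '{"segments":[[0,0,0,0,0,-0.0382],[0,0,0,0,0,-0.0382],[0,0,0,0,0,-0.0382]]}'
python3 - <<'E'
from h import *
w=cap('wrist');save(w,'w4.png')
c=w
im=cv2.cvtColor(c['pixels'],cv2.COLOR_RGB2BGR);h=cv2.cvtColor(im,cv2.COLOR_BGR2HSV).astype(int)
m=(((h[...,0]<8)|(h[...,0]>172))&(h[...,1]>150)&(h[...,2]>60)).astype(np.uint8)
n,l,st,ce=cv2.connectedComponentsWithStats(m)
for i in range(1,n):
  if st[i,4]>1000:
    r=cv2.minAreaRect(np.argwhere(l==i)[:,::-1].astype(np.float32));print(st[i],r,onplane(c,cv2.boxPoints(r),.04).round(4).tolist())
E
```

```text
time_s: 4.95
position: [0.372, -0.3758, 0.3046]
eef_rot: [0.999, -0.052, 0.002, 0.002]
force: [0.0, 0.9, 0.6]
opening: 0.0001
gripper_force: 0.0
time_s: 5.58
position: [0.4829, -0.0839, 0.3019]
eef_rot: [0.999, -0.052, 0.001, 0.0]
force: [1.9, -0.3, 0.5]
opening: 0.0853
gripper_force: 0.0
time_s: 6.2
position: [0.6121, 0.1948, 0.3024]
eef_rot: [1.0, 0.025, 0.001, -0.0]
force: [0.4, -0.7, 0.6]
opening: 0.085
gripper_force: 0.0
time_s: 6.82
position: [0.6121, 0.1923, 0.2517]
eef_rot: [0.889, 0.459, 0.001, 0.0]
force: [0.3, 0.4, 0.8]
opening: 0.0852
gripper_force: 0.0
time_s: 7.2
position: [0.612, 0.1925, 0.2513]
eef_rot: [0.881, 0.473, 0.0, 0.0]
force: [0.3, -0.6, -0.8]
opening: 0.0849
gripper_force: 0.0
[   0   65  141   66 1598] ((68.63029479980469, 97.17229461669922), (151.32168579101562, 11.4532470703125), 21.68229103088379) [[0.4212, 0.4529, 0.04], [0.432, 0.4567, 0.04], [0.5109, 0.3394, 0.04], [0.5008, 0.3345, 0.04]]
[ 298  131   47  102 4584] ((321.0, 181.5), (101.0, 46.0), 90.0) [[0.6271, 0.2488, 0.04], [0.6627, 0.2252, 0.04], [0.6088, 0.1394, 0.04], [0.5695, 0.1655, 0.04]]
[    0   201   177   155 11006] ((89.80936431884766, 284.29425048828125), (94.80376434326172, 189.41502380371094), 58.49573516845703) [[0.2098, 0.3054, 0.04], [0.465, 0.2829, 0.04], [0.4474, 0.1852, 0.04], [0.1636, 0.1896, 0.04]]
```

View pics/w4.png

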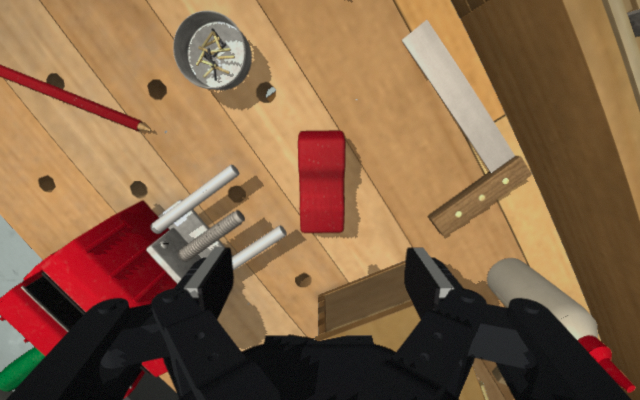

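The wrist view shows the block at (300–345, 131–233), square to the tool. Vise rod tips are nearby at about (237,170), (240,214) and (284,231), so I'll check their clearance.

Run:
```python
from h import *
w=cap('wrist');t=cap('top')
Tm=R.from_quat(w['s']['eef_rot']).as_matrix();p=np.array(w['s']['position'])
for a,b in (((237,170),(255,197)),((240,214),(267,197)),((284,231),(283,197))):
    o1,d1=rays(w,[a]);o2,d2=rays(t,[b]);d1=d1[0];d2=d2[0]
    s=np.linalg.lstsq(np.c_[d1,-d2],o2-o1,rcond=None)[0]
    P1=o1+s[0]*d1;P2=o2+s[1]*d2;print(P1.round(3),P2.round(3),'tool',(Tm.T@((P1+P2)/2-p)).round(3))
```

```text
[0.552 0.251 0.026] [0.552 0.253 0.026] tool [ 0.016 -0.083  0.225]
[0.543 0.218 0.067] [0.547 0.212 0.066] tool [-0.019 -0.068  0.185]
[0.552 0.169 0.023] [0.551 0.17  0.023] tool [-0.052 -0.038  0.229]
```

Converted, 0.169 m / 0.3 = 0.5633, 0.0032 m / 0.3 = 0.0107.

```bash
python3 nudge.py '{"segments":[[0,0.0107,0.1667,0,0,0],[0,0.0107,0.3333,0,0,0],[0,0.0107,0.4667,0,0,0],[0,0.0107,0.5333,0,0,0],[0,0.0107,0.5633,0,0,0]]}' 0.07
python3 nudge.py '{"segments":[[0,0,0,0,0,0],[0,0,0,0,0,0],[0,0,0,0,0,0]]}'
python3 nudge.py '{"segments":[[0,0,0,0,0,0],[0,0,0,0,0,0],[0,0,0,0,0,0],[0,0,0,0,0,0],[0,0,0,0,0,0]]}' 0.03
python3 nudge.py '{"segments":[[0,0,0,0,0,0]]}'
```

```text
time_s: 7.98
position: [0.6147, 0.191, 0.0816]
eef_rot: [0.881, 0.474, -0.0, -0.0]
force: [-0.5, -0.4, -0.1]
opening: 0.07
gripper_force: 0.0
time_s: 8.35
position: [0.6149, 0.1911, 0.083]
eef_rot: [0.881, 0.474, 0.001, 0.0]
force: [0.2, -1.0, 0.5]
opening: 0.0703
gripper_force: 0.0
time_s: 8.98
position: [0.6149, 0.1911, 0.0827]
eef_rot: [0.881, 0.474, 0.001, 0.0]
force: [-1.0, -0.2, 5.9]
opening: 0.0443
gripper_force: 62.0
time_s: 9.1
position: [0.6149, 0.1911, 0.0827]
eef_rot: [0.881, 0.474, 0.001, 0.0]
force: [-0.7, -0.3, 5.5]
opening: 0.0442
gripper_force: 62.0
```

Block gripped (62 N, 44 mm). I'll lift and turn it crosswise, and check the stand to the right of the jig before carrying.

Converted, -0.19 m / 0.3 = -0.6333, -0.16 m / 0.3 = -0.5333.

```bash
python3 nudge.py '{"segments":[[0,0,-0.0667,0,0,0],[0,0,-0.2,0,0,0],[0,0,-0.3667,0,0,0],[0,0,-0.5333,0,0,0],[0,0,-0.6333,0,0,0]]}'
python3 nudge.py '{"segments":[[0,0,0,0,0,0.1719],[0,0,0,0,0,0.3438],[0,0,0,0,0,0.5157],[0,0,0,0,0,0.6875],[0,0,0,0,0,0.8594]]}'
python3 nudge.py '{"segments":[[0,0,0,0,0,0.181],[0,0,0,0,0,0.181],[0,0,0,0,0,0.181]]}'
python3 - <<'E'
from h import *
a=cap('scene');b=cap('top')
A=cv2.resize(a['pixels'][0:190,330:520],(400,400),interpolation=2);B=cv2.resize(b['pixels'][100:260,480:640],(400,400),interpolation=2)
cv2.imwrite('pics/stand.png',np.hstack([A,B])[...,::-1])
E
```

```text
time_s: 9.72
position: [0.6146, 0.191, 0.2761]
eef_rot: [0.881, 0.474, 0.002, 0.0]
force: [0.1, 0.3, -2.3]
opening: 0.0443
gripper_force: 61.5
time_s: 10.35
position: [0.6144, 0.1909, 0.273]
eef_rot: [0.999, 0.041, 0.0, -0.0]
force: [-0.1, 0.0, -1.0]
opening: 0.0446
gripper_force: 61.5
time_s: 10.72
position: [0.6145, 0.1909, 0.2724]
eef_rot: [0.999, -0.049, 0.0, -0.0]
force: [-0.7, -0.4, -1.4]
opening: 0.0441
gripper_force: 61.5
```

View pics/stand.png

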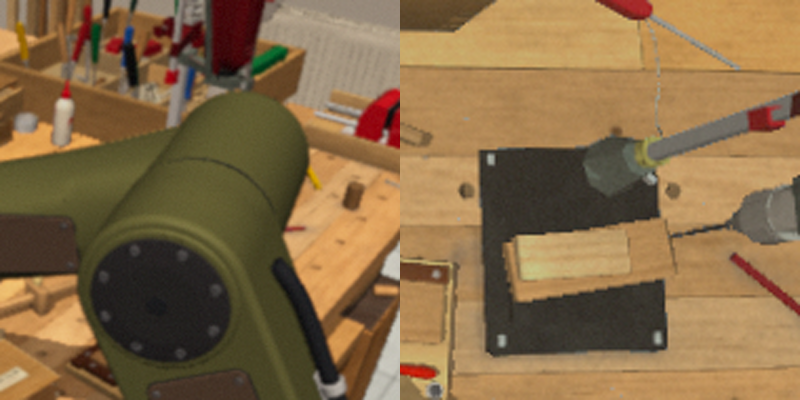

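The right crop shows the drill stand's column foot at about (610,165) and the drill tip at (675,237), both well beyond the jig's right end, so the approach is clear.

Converted, 0.3 m / 0.3 = 1, 0.06 m / 0.3 = 0.2.

```bash
python3 nudge.py '{"segments":[[-0.0233,0.2,0,0,0,0],[-0.0467,0.4,0,0,0,0],[-0.07,0.6,0,0,0,0],[-0.0933,0.8,0,0,0,0],[-0.1167,1,0,0,0,0]]}'
python3 nudge.py '{"segments":[[-0.0233,0.2,0,0,0,0],[-0.0467,0.4,0,0,0,0],[-0.07,0.6,0,0,0,0],[-0.0933,0.8,0,0,0,0],[-0.1167,0.9667,0,0,0,0]]}'
python3 nudge.py '{"segments":[[-0.02,0.1,0,0,0,0],[-0.0367,0.1867,0.0667,0,0,0],[-0.0367,0.1867,0.2333,0,0,0],[-0.0367,0.1867,0.4,0,0,0],[-0.0367,0.1867,0.45,0,0,0]]}'
python3 nudge.py '{"segments":[[0,0,0,0,0,0],[0,0,0,0,0,0],[0,0,0,0,0,0]]}'
cat > j.py <<'E'
from h import *
def st():
    s=arm.observe();p=np.array(s['position']);M=R.from_quat(s['eef_rot']).as_matrix()
    jx=np.array([.9946,-.1033]);jy=np.array([.1033,.9946])
    print('jig',((jx@p[:2]-.508)*1e3).round(1),((jy@p[:2]+.304)*1e3).round(1),'z',(p[2]*1e3).round(1),'yaw',np.arctan2(M[1,0],M[0,0]).round(4),'tilt',M[:2,2].round(4),'F',s['force'].round(1),'M',s['moment'].round(2))
st()
E
python3 j.py
python3 - <<'E'
from h import *
w=cap('wrist');save(w,'w5.png')
E
```

```text
time_s: 11.45
position: [0.5484, -0.1057, 0.2722]
eef_rot: [0.999, -0.05, 0.0, 0.0]
force: [1.5, -0.0, -1.6]
opening: 0.0444
gripper_force: 61.6
time_s: 12.08
position: [0.4838, -0.391, 0.272]
eef_rot: [0.999, -0.05, 0.0, 0.0]
force: [0.7, 0.1, -1.2]
opening: 0.0446
gripper_force: 61.6
time_s: 12.7
position: [0.4673, -0.4427, 0.134]
eef_rot: [0.999, -0.05, -0.002, -0.002]
force: [-0.1, 0.0, -0.8]
opening: 0.0443
gripper_force: 61.7
time_s: 13.08
position: [0.4685, -0.4438, 0.1387]
eef_rot: [0.999, -0.051, 0.001, 0.001]
force: [-0.2, 0.6, -1.5]
opening: 0.0443
gripper_force: 61.7
jig 3.8 -89.0 z 138.7 yaw -0.1019 tilt [ 0.0018 -0.0019] F [-0.2  0.6 -1.5] M [-0.07  0.02 -0.03]
```

View pics/w5.png

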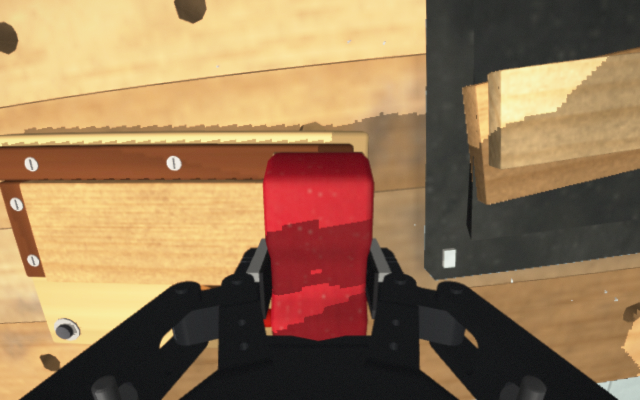

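The block is crosswise over the board's open end, its far end over the fence, and the board sits flush against the fence. Next I lower it gently until it touches.

Converted, 0.018 m / 0.3 = 0.06, 0.016 m / 0.3 = 0.0533.

```bash
python3 nudge.py '{"segments":[[0,0,0.02,0,0,0],[0,0,0.04,0,0,0],[0,0,0.0533,0,0,0],[0,0,0.06,0,0,0],[0,0,0.06,0,0,0]]}' >/dev/null; python3 j.py
python3 nudge.py '{"segments":[[0,0,0.0017,0,0,0],[0,0,0.0033,0,0,0],[0,0,0.0033,0,0,0]]}'>/dev/null; python3 j.py
python3 nudge.py '{"segments":[[0,0,0.0017,0,0,0],[0,0,0.0033,0,0,0],[0,0,0.0033,0,0,0]]}'>/dev/null; python3 j.py
```

```text
jig 3.4 -88.7 z 118.8 yaw -0.1022 tilt [-0.0001  0.0001] F [-0.9  0.3 -1.8] M [-0.02  0.   -0.01]
jig 3.3 -88.7 z 117.9 yaw -0.1022 tilt [-0.  0.] F [-0.  -0.8 -2.1] M [-0.02 -0.03 -0.03]
jig 3.4 -88.7 z 117.6 yaw -0.1022 tilt [ 0.0002 -0.0002] F [-2.4  4.   5.6] M [ 0.49  0.51 -0.03]
```

Converted, -0.022 m / 0.3 = -0.0733, -0.014 m / 0.3 = -0.0467.

```bash
python3 nudge.py '{"segments":[[0,-0.02,0,0,0,0],[0,-0.0467,0,0,0,0],[0,-0.0733,0,0,0,0]]}'>/dev/null; python3 j.py
```

```text
jig 3.6 -66.7 z 117.6 yaw -0.1022 tilt [ 0.0012 -0.0019] F [-0.5 -5.   5.3] M [-0.79  0.17  0.06]
```

Steady at about 7 N, so I continue.

Converted, -0.024 m / 0.3 = -0.08, -0.016 m / 0.3 = -0.0533.

```bash
python3 nudge.py '{"segments":[[0,-0.0267,0,0,0,0],[0,-0.0533,0,0,0,0],[0,-0.08,0,0,0,0]]}'>/dev/null; python3 j.py
python3 nudge.py '{"segments":[[0,-0.0267,0,0,0,0],[0,-0.0533,0,0,0,0],[0,-0.08,0,0,0,0]]}'>/dev/null; python3 j.py
python3 nudge.py '{"segments":[[0,-0.0267,0,0,0,0],[0,-0.0533,0,0,0,0],[0,-0.08,0,0,0,0]]}'>/dev/null; python3 j.py
```

```text
jig 3.6 -42.6 z 117.7 yaw -0.1021 tilt [ 0.0013 -0.0019] F [-0.2 -5.1  6.1] M [-0.84  0.19  0.07]
jig 3.6 -18.6 z 117.6 yaw -0.1021 tilt [ 0.0013 -0.0018] F [-0.3 -5.1  6.6] M [-0.8   0.17  0.03]
jig 3.5 5.4 z 117.6 yaw -0.1021 tilt [ 0.0014 -0.0018] F [-0.9 -5.1  5.8] M [-0.88  0.17  0.02]
```

Converted, -0.04 m / 0.3 = -0.1333, -0.032 m / 0.3 = -0.1067.

```bash
python3 nudge.py '{"segments":[[0,-0.0267,0,0,0,0],[0,-0.0533,0,0,0,0],[0,-0.08,0,0,0,0],[0,-0.1067,0,0,0,0],[0,-0.1333,0,0,0,0]]}'>/dev/null; python3 j.py
python3 nudge.py '{"segments":[[0,-0.0267,0,0,0,0],[0,-0.0533,0,0,0,0],[0,-0.08,0,0,0,0],[0,-0.1067,0,0,0,0],[0,-0.1333,0,0,0,0]]}'>/dev/null; python3 j.py
python3 nudge.py '{"segments":[[0,-0.01,0,0,0,0],[0,-0.01,0,0,0,0]]}'>/dev/null; python3 j.py
```

```text
jig 3.5 45.4 z 117.6 yaw -0.102 tilt [ 0.0015 -0.0017] F [-0.5 -4.1  6.1] M [-0.87  0.16 -0.04]
jig 3.5 85.4 z 117.6 yaw -0.102 tilt [ 0.0015 -0.0016] F [-1.3 -4.9  6.5] M [-0.85  0.27  0.05]
jig 3.5 88.7 z 117.6 yaw -0.1018 tilt [ 0.0014 -0.0009] F [-0.4 -0.4  6.7] M [-0.23  0.15  0.03]
```

Stroke finished with steady force. Now lift and carry the block back to its vacated bare spot.

The rows are not in the units I measure in: shifts go in shares of 0.3 m and turns go in shares of 60 degrees. I convert before sending: -0.155 m / 0.3 = -0.5167, -0.11 m / 0.3 = -0.3667.

```bash
python3 nudge.py '{"segments":[[0,0,-0.0667,0,0,0],[0,0,-0.2,0,0,0],[0,0,-0.3667,0,0,0],[0,0,-0.5167,0,0,0],[0,0,-0.5167,0,0,0]]}'
python3 nudge.py '{"segments":[[0.0333,-0.2,0,0,0,0],[0.0667,-0.4,0,0,0,0],[0.1,-0.6,0,0,0,0],[0.1333,-0.8,0,0,0,0],[0.1667,-1,0,0,0,0]]}'
python3 nudge.py '{"segments":[[0.0333,-0.2,0,0,0,0],[0.0667,-0.4,0,0,0,0],[0.1,-0.5633,0,0,0,0],[0.1,-0.5633,0,0,0,-0.1719],[0.1,-0.5633,0,0,0,-0.3438]]}'
python3 nudge.py '{"segments":[[0,0,0,0,0,-0.1719],[0,0,0,0,0,-0.3438],[0,0,0,0,0,-0.5157],[0,0,0,0,0,-0.6875],[0,0,0,0,0,-0.6947]]}'
python3 nudge.py '{"segments":[[0,0,0,0,0,0],[0,0,0,0,0,0],[0,0,0,0,0,0]]}'; python3 j.py
```

```text
time_s: 18.12
position: [0.4867, -0.2672, 0.275]
eef_rot: [0.999, -0.051, 0.002, 0.001]
force: [0.0, -0.4, -2.2]
opening: 0.0443
gripper_force: 61.8
time_s: 18.75
position: [0.5662, 0.0283, 0.2703]
eef_rot: [0.999, -0.051, -0.001, -0.0]
force: [0.3, -0.7, -2.0]
opening: 0.0445
gripper_force: 61.8
time_s: 19.38
position: [0.613, 0.1921, 0.2696]
eef_rot: [0.991, 0.132, -0.002, 0.0]
force: [0.7, -0.1, -0.8]
opening: 0.0444
gripper_force: 61.9
time_s: 20.0
position: [0.6131, 0.1913, 0.2702]
eef_rot: [0.881, 0.473, -0.001, -0.0]
force: [-0.9, 0.2, -2.4]
opening: 0.0442
gripper_force: 61.9
time_s: 20.38
position: [0.6135, 0.1911, 0.2718]
eef_rot: [0.881, 0.472, -0.0, -0.0]
force: [0.7, -0.8, -1.5]
opening: 0.0446
gripper_force: 61.9
jig 82.5 557.4 z 271.8 yaw 0.9841 tilt [-0.0001  0.    ] F [ 0.7 -0.8 -1.5] M [-0.02 -0.04 -0.04]
```

Converted, 0.185 m / 0.3 = 0.6167, 0.175 m / 0.3 = 0.5833.

```bash
python3 nudge.py '{"segments":[[0,0,0.1667,0,0,0],[0,0,0.3333,0,0,0],[0,0,0.5,0,0,0],[0,0,0.5833,0,0,0],[0,0,0.6167,0,0,0]]}'>/dev/null
python3 nudge.py '{"segments":[[0,0,0.01,0,0,0],[0,0,0.0127,0,0,0],[0,0,0.0127,0,0,0]]}'>/dev/null; python3 j.py
python3 nudge.py '{"segments":[[0,0,0.0017,0,0,0],[0,0,0.0017,0,0,0],[0,0,0.0017,0,0,0]]}'>/dev/null; python3 j.py
```

```text
jig 82.9 557.5 z 84.1 yaw 0.9852 tilt [0.0015 0.0004] F [-0.4  0.3 -1.8] M [0.   0.03 0.01]
jig 82.6 557.5 z 82.8 yaw 0.9853 tilt [0.0003 0.0001] F [0.1 0.8 0.4] M [ 0.01  0.03 -0.01]
```

Converted, -0.24 m / 0.3 = -0.8, -0.19 m / 0.3 = -0.6333.

```bash
python3 nudge.py '{"segments":[[0,0,0,0,0,0],[0,0,0,0,0,0],[0,0,0,0,0,0],[0,0,0,0,0,0]]}' 0.07
python3 nudge.py '{"segments":[[0,0,-0.0333,0,0,0],[0,0,-0.1333,0,0,0],[0,0,-0.3,0,0,0],[0,0,-0.4667,0,0,0],[0,0,-0.6333,0,0,0]]}'
python3 nudge.py '{"segments":[[-0.2,0,0,0,0,0],[-0.4,0,0,0,0,0],[-0.6,0,0,0,0,0],[-0.8,0,0,0,0,0],[-0.8,0,0,0,0,0]]}'
python3 nudge.py '{"segments":[[0,0,0,0,0,0],[0,0,0,0,0,0],[0,0,0,0,0,0]]}'
python3 - <<'E'
from h import *
c=cap('top');save(c,'end.png')
E
```

```text
time_s: 22.25
position: [0.6136, 0.191, 0.0826]
eef_rot: [0.881, 0.473, 0.0, -0.0]
force: [-0.1, -0.1, 0.3]
opening: 0.07
gripper_force: 0.0
time_s: 22.88
position: [0.6133, 0.191, 0.2752]
eef_rot: [0.881, 0.473, 0.0, 0.0]
force: [0.6, -0.9, -0.1]
opening: 0.0696
gripper_force: 0.0
time_s: 23.5
position: [0.4795, -0.0112, 0.2737]
eef_rot: [0.882, 0.471, 0.0, 0.0]
force: [0.7, -0.3, 0.7]
opening: 0.0701
gripper_force: 0.0
time_s: 23.88
position: [0.4813, -0.0082, 0.2724]
eef_rot: [0.881, 0.474, -0.0, -0.0]
force: [0.2, 0.1, 0.5]
opening: 0.0697
gripper_force: 0.0
```

View pics/end.png

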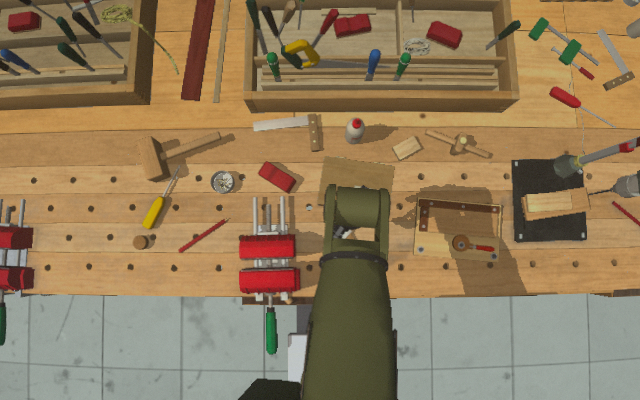

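The block is back on its sole at (277,177), the lever lies alongside the board at (482,247), and the things lying about are where they were.

```bash
python3 -c "
from cell import arm, imaging, ticket
print(ticket.close_job())"
```

```text
the job is handed in; nothing more can be done
None
```

The job is handed in at about 24 s: the board is clamped against the fence, its top was sanded in one stroke at about 7–8 N, and the block is back on its sole on the bare bench where it came from; no verdict was returned.

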